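Seat the steriliser cover and hold the dial at the third click

ROBOT

A 6-joint arm with a two-finger parallel gripper is mounted at the origin on the work surface. World frame = base frame: x ahead of the robot, y to its left, z up, the work surface at z = 0. Lengths are in m, angles in rad, forces in N, time in s.
With the tool pointing down it reaches from about 0.35 to 0.85 m from the base axis. Payload 8.1 kg.
Tool frame: the origin (TCP) lies on the centre line of the jaws, within the pads' length; the fingertips stand 19 mm ahead of it and the grasp point (between the pads) is the TCP (robot.tips_ahead is the distance from the TCP to the fingertips, in m); y points along the fingers, z is the direction in which the jaws open and shut, and the axes are right-handed (so a half turn about y gives the same grasp; the last joint's range is limited). The gripper opens to 93 mm and grips with 3 to 60 N. Pads are 15 mm wide; open, the fingers measure 128 mm over their backs; the gripper's body (75 mm by 188 mm) begins 65 mm behind the grasp point.
Start: joints at [1.129, 0.13, 1.488, -0, 1.523, -0.085], TCP at [0.21, 0.562, 0.238] pointing down, gripper open.
Joint ranges: [-2.96, 2.96], [-0.89, 2.26], [0.02, 2.5], [-1.34, 4.48], [0, 2.73], [-2.66, 2.66]. Speed limits (rad/s): [2.39, 2.39, 2.79, 3.14, 3.14, 3.14].

INTERFACE

Orientations are given as a rotation vector (axis times angle).
In Python, from plant import robot, imaging, models gives the robot as it stands.
- The arm moves only by the tool carry_out, never from a script. Its argument "motion" is one flat list of numbers, 7 for each row, row after row: the shift along the tool's x, y, z in m, then the turn, a rotation vector about the tool's x, y, z in degrees, then the opening, from -1 (shut) to 1 (fully open). A call has exactly 5 rows; each row shifts and turns the pose as measured when the row begins, along the tool's axes as they then stand; what a row does not reach is not made up. A row lasts 1/10 s, in which the tool goes at most 50 mm and 8.59 degrees, less where a joint would pass 70% of its speed; a pose out of reach is approached as far as the arm can. A call is refused whole if a number of a shift passes 0.05 or a number of a turn 8.59, either way. A call with a gripper value outside its range is refused whole. The fingers move at their own pace and stop on an object; "squeeze" is the grip in N (left out, the last holds). Time passes only in rows, so rows that do not move let the fingers close, or fill a call up. It gives the time, the measured TCP pose, the force and the opening at its end, in the units of the state.
- robot.read_state(): the state, without advancing time (a new reading comes with each control period).
- imaging.read_camera(name): name is "side" or "top"; returns the picture (384x512x3 uint8, blue, green, red); there is no depth.
- imaging.camera_model(name): a dict with "K" (3x3 intrinsics, pixels), "position" and "orientation" of the camera in the world. Camera axes: x right, y down, z forward; pixel columns grow to the right and rows downward; lengths in m; the calibration is good to about 2 mm. A picture is of the moment at which its call begins. camera_model takes no time and is no camera call.
- robot.close_job(): hands the job in, once; it reports no verdict.
Trained networks look in the newest picture that a camera, given by its name, has taken for a name from the list of things; names that differ only in an ending like _2 or _b are one class to them, and where a whole thing is asked for, a point or a joint stands for the part that bears it (a point fixed in the world has none). Each returns a list of dicts, best first, with "confidence" (0 to 1); they miss things now and then, are a little off and sometimes report something else, mostly with a low value. They report only what shows in the picture. A call takes as long as a camera call. They do not tell look-alikes from the thing itself.
- models.outline_of(camera, thing): "pixels" (384x512 bool, what is visible of it) and "pixel" ([column, row] in pixels, amid what is visible of it).
The state is a dict: "t": time; "q": joint angles; "dq": joint speeds; "joint_torque": joint torques, N m; "tool_pos": TCP position; "orientation": TCP orientation; "force": force on the tool from outside, world axes, zero at the start; "wrist_torque": the same for the moment, N m; "opening": finger opening in m.
Only numpy, scipy, OpenCV 4.12 (cv2) and the standard library are available. Lean on these libraries where they do the work, as an engineer would, in place of code of your own. Each camera call takes 0.05 s, during which the arm holds its last target.

TASK

One end of the pacifier steriliser's loose cover has popped up: press it down until the cover sits level in its frame. Only then press the orange thumb pad of the spring-return dial down past its first two clicks to the third, and finish while still holding it there with the fingers, because it springs back when let go. Leave the other things on the dresser where they are.

Things in the scene. Friction and masses are not known exactly. Their poses are not given: they have to be found in the camera images.
- steriliser: White pacifier steriliser, fixed, yaw within +-0.35 rad. Origin: underside (dresser top), z up. Base plate 160 (x) x 235 (y) x 14 mm, y -115 to +120 mm. Well housing: 160 x 140 mm about x 0, y +50 mm; its mint rim, 64 mm high, frames a 134 x 114 mm recess, 6 mm deep, for the cover. On the -y side the dial sits between two cheeks (y -93 to -28 mm, x within +-26 mm, 89 mm high).
- seat (a point): Middle of the cover's recess at the height of its ledge: steriliser x 0, y +50 mm, 58 mm above the dresser. The axes are the steriliser's.
- cover: Loose amber plate, green border, 130 (x) x 110 (y) x 8 mm; origin under its centre, axes along the steriliser's. Its -y end (dial side) rests on the ledge, its +y end is up 12 mm (0.12 rad) on two stiff studs 100 mm from the low end; 7 to 10 N down near the middle of the raised end pushes them in and they stay in. Seated, its top is level, 66 mm above the dresser, 2 mm over the rim.
- pad_top (a point): Orange pad of the dial lever, 32 x 32 x 8 mm, on the steriliser's -y side; this point is its top face's centre. Turns about dial_lever's origin on a 68 mm arm: at rest it slopes up outward by 0.4 rad (top centre at steriliser y -123, z 90 mm), at the third click down by 0.35 rad (y -127, z 40 mm). Push it from above; below it is only the base plate's edge.
- dial (a joint): Dial angle: 0 at rest, grows as the pad goes down; clicks (detents) at 0.25, 0.50, 0.75 rad (red mark), rigid stop at 0.81. Its spring returns it to 0 whenever let go; the clicks do not keep it. Force down on the pad: 3 N at first, 6 N at the third click, with bumps of about 1.5 N before each (up to 7 N).
- dial_lever: The turning part: dark drum with yellow pointers, lever arm and orange pad. Origin on its turning axis, which runs along the steriliser's x: steriliser x 0, y -62 mm, 60 mm above the dresser. Its own x lies along the axis; it turns with the dial's angle.
- pacifier: Mustard silicone pacifier, 42 mm across and 35 mm tall, inside the well under the cover; leave alone. Origin under its centre.
- clip: White plastic spring clip, 62 x 14 x 17 mm, lying near the robot's side of the steriliser; leave alone. Origin under its centre.
- canister: Closed aluminium canister, 72 mm across, 100 mm tall; leave alone. Origin under its centre.
- jar: Glass jar with a twist cap, 42 mm across, 85 mm tall, beyond the steriliser; leave alone. Origin under its centre.
- hairbrush: Dark wooden hairbrush lying bristles down, 200 x 50 x 30 mm; leave alone. Origin under its middle.
Not all that is in view belongs to the job. Leave any grey look-alike of the cover alone.

How it is judged:
On the way, in this order (a step that is already met when the one before it is completed fails the run):
1. the cover is pressed level in its recess (angle between cover's own z axis and vertical below 0.03 rad and z of cover in the frame of steriliser below 0.0605 m and horizontal distance between cover and seat below 0.008 m), for 0.2 s.
2. the fingers hold the dial at its third click (value of joint dial above 0.69 rad and contact force between the fingers and dial_lever above 1 N), for 0.3 s.
At the end, for the whole second after the job is handed in: The fingers press the thumb pad (over 1 N) and hold the dial at its third click (over 0.69 rad), and the cover lies level (within 0.03 rad) on its ledge (within 2.5 mm) in the recess (all of step 1 and all of step 2); the arm keeps its last pose, push and grip.
It fails at once if the dial is worked to its first click or more while the cover is not level (value of joint dial above 0.25 rad and angle between cover's own z axis and vertical above 0.05 rad).
It fails at once if another thing on the dresser is moved by more than 30 mm (distance of any of pacifier, clip, canister, jar, hairbrush from where it was at the start of the episode above 0.03 m).
It also fails if it takes over 38 s, if anything falls off the work surface, if the arm or the gripper's body presses on something with over 40 N, if the wrist force passes 120 N, or if a joint passes its speed limit or range.

## Working session

There is one attempt and no reset: what is moved stays moved. The work goes in short steps, Python scripts to look and compute and a tool call to move; the robot and the scene stay as the last step left them, time stands still between calls to the robot, and variables do not carry over. Pictures are saved under pics/ and viewed, and the job is handed in when it is done.

Besides the shell and the picture viewer there is one more tool, called after "Request:" by a JSON object that holds its "api" and its "payload". carry_out: Moves the arm, as the interface text tells. Its arguments: {"type":"object","properties":{"motion":{"type":"array","items":{"type":"number"}},"squeeze":{"type":"number"}},"required":["motion"]}

```bash
ls; mkdir -p pics; python3 - <<'E'
from plant import robot, imaging, models
import cv2,numpy as np
s=robot.read_state(); print({k:np.round(v,3) for k,v in s.items()})
for c in("side","top"):
    im=imaging.read_camera(c); cv2.imwrite(f"pics/{c}0.png",im)
    m=imaging.camera_model(c); print(c,m)
E
```

```text
pics
{'t': np.float64(0.0), 'q': array([ 1.129,  0.131,  1.489,  0.   ,  1.523, -0.085]), 'dq': array([-0.001,  0.   , -0.001,  0.   ,  0.   , -0.   ]), 'joint_torque': array([-3.0000e-03, -5.5985e+01, -4.9175e+01,  7.7000e-02,  3.6000e-02,
       -0.0000e+00]), 'tool_pos': array([0.209, 0.562, 0.237]), 'orientation': array([-1.554,  0.28 , -0.28 ]), 'force': array([ 0.072, -0.773, -0.262]), 'wrist_torque': array([ 0.001,  0.035, -0.045]), 'opening': np.float64(0.093)}
side {'K': array([[467.67054711,   0.        , 253.36333417],
       [  0.        , 467.67054711, 183.78211258],
       [  0.        ,   0.        ,   1.        ]]), 'position': array([0.14927418, 1.32528412, 0.95615345]), 'orientation': array([-0.32890147,  2.62230427, -1.43933726])}
top {'K': array([[448.829646  ,   0.        , 259.29696795],
       [  0.        , 448.829646  , 191.66119405],
       [  0.        ,   0.        ,   1.        ]]), 'position': array([ 0.30252807, -0.01279005,  1.30938263]), 'orientation': array([-2.12839861,  2.16652077, -0.17995115])}
```

View pics/side0.png

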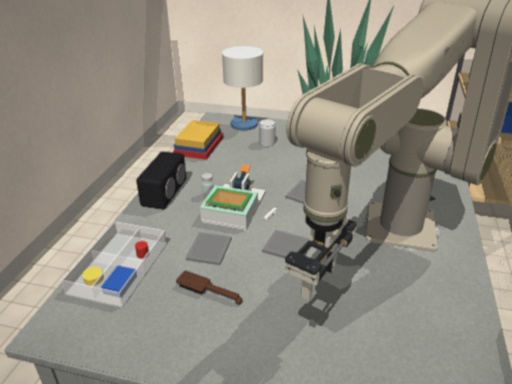

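View pics/top0.png

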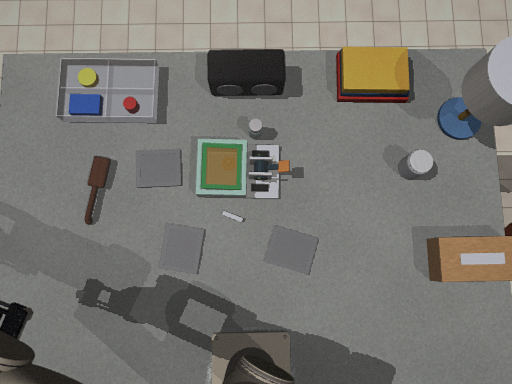

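Top view: amber/green cover at (222,167), orange pad at (284,166) on its right (the world −y side). Grey look-alikes are at (158,168), (182,248) and (291,250). The steriliser is the only amber one, so that is the target.

```bash
cat >h.py <<'E'
from plant import robot, imaging, models
import cv2,numpy as np
from scipy.spatial.transform import Rotation as R
def cam(c):
    m=imaging.camera_model(c); return m["K"],R.from_rotvec(m["orientation"]).as_matrix(),np.array(m["position"])
def proj(c,P):
    K,Rm,p=cam(c); q=(np.atleast_2d(P)-p)@Rm; q=q@K.T; return q[:,:2]/q[:,2:]
def ray(c,uv):
    K,Rm,p=cam(c); d=Rm@np.linalg.inv(K)@np.array([uv[0],uv[1],1.]); return p,d/np.linalg.norm(d)
def atz(c,uv,z):
    p,d=ray(c,uv); return p+d*(z-p[2])/d[2]
def tri(a,b):
    p1,d1=ray("side",a);p2,d2=ray("top",b)
    A=np.array([d1,-d2]).T; t=np.linalg.lstsq(A,p2-p1,rcond=None)[0]
    x=p1+t[0]*d1;y=p2+t[1]*d2; return (x+y)/2,np.linalg.norm(x-y)
E
python3 - <<'E'
from h import *
px={}
for c in("side","top"):
    im=imaging.read_camera(c)
    for th in("cover","pad_top","steriliser","dial_lever"):
        for o in models.outline_of(c,th)[:4]:
            ys,xs=np.where(o["pixels"])
            print(c,th,round(o["confidence"],2),np.round(o["pixel"],1),len(xs),xs.min(),xs.max(),ys.min(),ys.max(), xs.mean().round(1),ys.mean().round(1))
    b=(190,150,90,80) if c=="side" else (185,125,120,85)
    x,y,w,h=b
    cv2.imwrite(f"pics/{c}1.png",cv2.resize(im[y:y+h,x:x+w],None,fx=6,fy=6,interpolation=cv2.INTER_CUBIC))
E
```

```text
side cover 0.91 [230.5 198.4] 717 207 251 188 209 229.4 198.2
side cover 0.8 [208.7 246.2] 1008 186 230 232 264 208.6 248.1
side cover 0.63 [299.1 190.8] 273 286 305 181 201 297.3 191.9
side pad_top 0.78 [242.3 180.1] 215 234 249 164 189 242.2 177.7
side steriliser 0.64 [234.2 212.6] 1741 200 264 165 229 233.8 203.1
side dial_lever 0.63 [243.4 177.5] 220 234 249 164 188 241.9 176.8
top cover 0.98 [219.7 165.4] 1816 201 241 143 190 221.4 166.0
top cover 0.94 [292.5 249.6] 1743 265 317 226 272 291.0 249.3
top cover 0.74 [181.8 248.3] 1667 161 203 224 272 181.4 248.1
top cover 0.58 [157.3 166.5] 1642 136 181 149 187 158.4 167.7
top pad_top 0.87 [269.5 168.6] 400 254 289 160 179 270.5 166.9
top steriliser 0.95 [253.5 172.5] 3103 196 289 139 199 247.7 171.5
top dial_lever 0.57 [268.3 166.3] 468 254 290 155 179 270.1 167.2
```

View pics/side1.png

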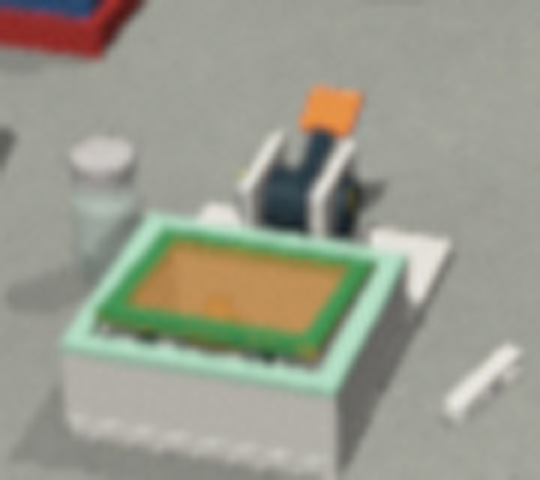

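View pics/top1.png

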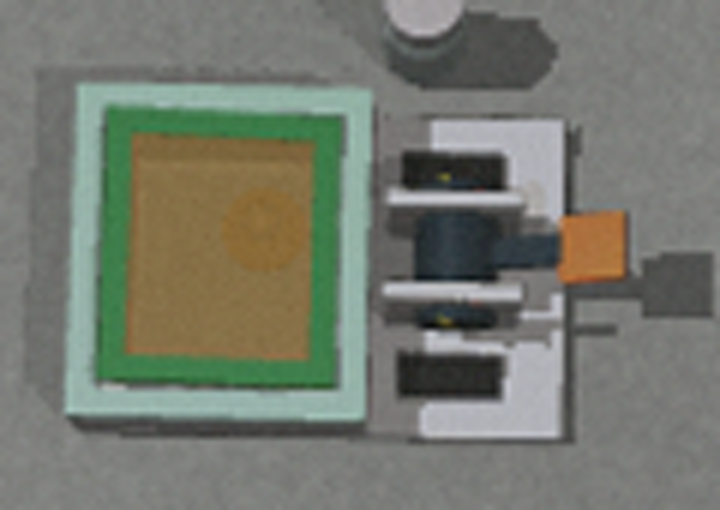

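```bash
cat >fit.py <<'E'
from h import *
from scipy.optimize import least_squares
o={"top":(185,125),"side":(190,150)}
f=lambda c,u:(np.array(u)+.5)/6-.5+o[c]
M=[(.08,.12,.064),(.08,-.02,.064),(-.08,-.02,.064),(-.08,.12,.064)]
T=[f("top",u) for u in[(78,84),(374,88),(366,418),(66,416)]]
S=[f("side",u) for u in[(65,345),(150,213),(408,255),(335,388)]]
for n,(a,b) in enumerate(zip(S,T)): print(n,tri(a,b))
pad=tri(f("side",(332,111)),f("top",(593,246))); print("pad",pad)
def W(p,P): return R.from_euler("z",p[2]).apply(P)+[p[0],p[1],p[3] if len(p)>3 else 0]
for which in(("top",),("side",),("top","side")):
    def res(p):
        r=[]
        if "top" in which:r.append(proj("top",W(p,M))-T)
        if "side" in which:r.append(proj("side",W(p,M))-S)
        return np.concatenate(r).ravel()
    s=least_squares(res,[.38,.06,0]); print(which,s.x.round(4),np.abs(s.fun).max().round(2))
p=s.x; print("pad pred",W(p,[[0,-.123,.09]]),"seat",W(p,[[0,.05,.058]]))
E
python3 fit.py
```

```text
0 (array([0.65156983, 0.14219123, 0.05985788]), np.float64(0.0026714502910255055))
1 (array([0.64858377, 0.00115184, 0.05927832]), np.float64(0.0007318570271201049))
2 (array([0.48898449, 0.0071976 , 0.05818142]), np.float64(0.0012640736425411183))
3 (array([0.49294985, 0.14761215, 0.06132128]), np.float64(0.0009776073951278585))
pad (array([ 0.56413706, -0.09990333,  0.0836027 ]), np.float64(0.001544613474197749))
('top',) [ 0.5685  0.0244 -0.0315] 0.3
('side',) [ 0.5664  0.0304 -0.0331] 0.71
('top', 'side') [ 0.5681  0.0255 -0.0319] 1.24
pad pred [[ 0.56419763 -0.09742839  0.09      ]] seat [[0.56971251 0.07548368 0.058     ]]
```

```bash
cat >plan.py <<'E'
from h import *
import sys
P0=np.array([.568,.0258]);YAW=-.032
def go(y,tip_z,step=.045,turn=8.0,x=0,n=None):
    s=robot.read_state(); p=np.array(s["tool_pos"]); Rm=R.from_rotvec(s["orientation"])
    t=np.r_[R.from_euler("z",YAW).apply([x,y,0])[:2]+P0,tip_z+.019]
    print("t",round(s["t"],2),"tcp",p.round(4),"tip",(p+Rm.apply([0,.019,0])).round(4),"F",np.round(s["force"],2),"open",round(s["opening"],4),"q",np.round(s["q"],2))
    print("axes\n",Rm.as_matrix().round(3))
    # goal: y down, z along +-steriliser x
    c=[]
    for sg in(1,-1):
        z=sg*R.from_euler("z",YAW).apply([1,0,0]); y=np.array([0,0,-1.]); c.append(R.from_matrix(np.array([np.cross(y,z),y,z]).T))
    g=min(c,key=lambda g:(Rm.inv()*g).magnitude())
    print("target",t.round(4),"dist",np.linalg.norm(t-p).round(4),"turn deg",np.degrees((Rm.inv()*g).as_rotvec()).round(2))
    for i in range(n or 5):
        d=t-p; k=min(1,step/max(np.linalg.norm(d),1e-9)); sh=Rm.inv().apply(d*k)
        rv=(Rm.inv()*g).as_rotvec(degrees=True); rv*=min(1,turn/max(np.linalg.norm(rv),1e-9))
        print(sh.round(4),rv.round(2)); p=p+d*k; Rm=Rm*R.from_rotvec(rv,degrees=True)
a=[float(v) for v in sys.argv[1:]]
go(*a)
E
python3 plan.py .093 .16
```

```text
t 0.6 tcp [0.2095 0.5622 0.2377] tip [0.2095 0.5622 0.2187] F [-0.1  -0.04  1.07] open 0.0929 q [ 1.13  0.13  1.49 -0.    1.52 -0.09]
axes
 [[ 0.937  0.     0.349]
 [-0.349 -0.     0.937]
 [ 0.    -1.    -0.   ]]
target [0.571  0.1188 0.179 ] dist 0.5751 turn deg [-0.   71.39  0.  ]
[ 0.0386  0.0046 -0.0226] [-0.  8.  0.]
[ 0.0414  0.0046 -0.017 ] [-0.  8.  0.]
[ 0.0434  0.0046 -0.0111] [-0.  8.  0.]
[ 0.0445  0.0046 -0.005 ] [-0.  8.  0.]
[0.0447 0.0046 0.0013] [-0.  8.  0.]
```

Request:
{"api": "carry_out", "payload": {"motion": [0.038,0.004,-0.022,0,8,0,-1,0.041,0.004,-0.017,0,8,0,-1,0.043,0.004,-0.011,0,8,0,-1,0.044,0.004,-0.005,0,8,0,-1,0.044,0.004,0.001,0,8,0,-1], "squeeze": 10}}

```text
t: 1.1
tool_pos: [0.3486, 0.3893, 0.2175]
orientation: [-1.402, 0.833, -0.831]
force: [0.2, 0.1, -1.2]
opening: 0.0577
```

```bash
python3 plan.py .093 .16
```

```text
t 1.1 tcp [0.3486 0.3893 0.2175] tip [0.3486 0.3893 0.1985] F [ 0.21  0.09 -1.2 ] open 0.0577 q [ 0.74 -0.07  1.73  0.    1.48  0.24]
axes
 [[ 0.481  0.001  0.877]
 [-0.877  0.004  0.481]
 [-0.003 -1.     0.002]]
target [0.571  0.1188 0.179 ] dist 0.3523 turn deg [-0.09 30.57 -0.19]
[0.044  0.0048 0.0083] [-0.02  8.   -0.05]
[0.0424 0.0048 0.0143] [-0.02  8.   -0.05]
[0.04   0.0049 0.0201] [-0.02  8.   -0.05]
[0.0368 0.0049 0.0255] [-0.02  6.58 -0.04]
[0.0336 0.0049 0.0295] [ 0. -0.  0.]
```

Request:
{"api": "carry_out", "payload": {"motion": [0.044,0.004,0.008,0,8,0,-1,0.042,0.004,0.014,0,8,0,-1,0.04,0.004,0.02,0,8,0,-1,0.036,0.004,0.025,0,6,0,-1,0.033,0.004,0.029,0,0,0,-1]}}

```text
t: 1.6
tool_pos: [0.492, 0.2089, 0.1978]
orientation: [-1.179, 1.245, -1.243]
force: [0.1, 0.6, 0.1]
opening: 0.0177
```

```bash
python3 plan.py .093 .13
```

```text
t 1.6 tcp [0.492  0.2089 0.1978] tip [0.492  0.209  0.1788] F [0.06 0.6  0.06] open 0.0177 q [ 0.3  -0.03  1.73  0.    1.44  0.35]
axes
 [[-0.049  0.004  0.999]
 [-0.999  0.005 -0.049]
 [-0.006 -1.     0.004]]
target [0.571  0.1188 0.149 ] dist 0.1294 turn deg [-0.23 -0.98 -0.32]
[0.0301 0.0169 0.0289] [-0.23 -0.98 -0.32]
[0.0305 0.017  0.0285] [0. 0. 0.]
[0.0267 0.0149 0.0249] [0. 0. 0.]
[0. 0. 0.] [0. 0. 0.]
[0. 0. 0.] [0. 0. 0.]
```

Request:
{"api": "carry_out", "payload": {"motion": [0.03,0.01,0.029,0,-1,0,-1,0.03,0.01,0.028,0,0,0,-1,0.027,0.01,0.025,0,0,0,-1,0,0,0,0,0,0,-1,0,0,0,0,0,0,-1]}}

```text
t: 2.1
tool_pos: [0.5765, 0.1091, 0.1668]
orientation: [-1.182, 1.235, -1.237]
force: [1.1, -0.7, -0.2]
opening: 0.0004
```

```bash
python3 plan.py .095 .085; python3 - <<'E'
from h import *
for c in("side","top"):
    im=imaging.read_camera(c)
    x,y,w,h=(180,90,130,130) if c=="side" else (185,105,120,115)
    cv2.imwrite(f"pics/{c}2.png",cv2.resize(im[y:y+h,x:x+w],None,fx=5,fy=5,interpolation=cv2.INTER_CUBIC)[:600])
E
```

```text
t 2.1 tcp [0.5765 0.1091 0.1668] tip [0.5767 0.1092 0.1478] F [ 1.07 -0.66 -0.15] open 0.0004 q [0.1  0.13 1.62 0.   1.39 0.14]
axes
 [[-0.039  0.007  0.999]
 [-0.999  0.005 -0.039]
 [-0.005 -1.     0.006]]
target [0.571  0.1208 0.104 ] dist 0.0641 turn deg [-0.37 -0.39 -0.3 ]
[-0.0078  0.0441 -0.0045] [-0.37 -0.39 -0.3 ]
[-0.0034  0.0187 -0.0018] [-0.  0. -0.]
[0. 0. 0.] [-0.  0. -0.]
[0. 0. 0.] [-0.  0. -0.]
[0. 0. 0.] [-0.  0. -0.]
```

View pics/side2.png

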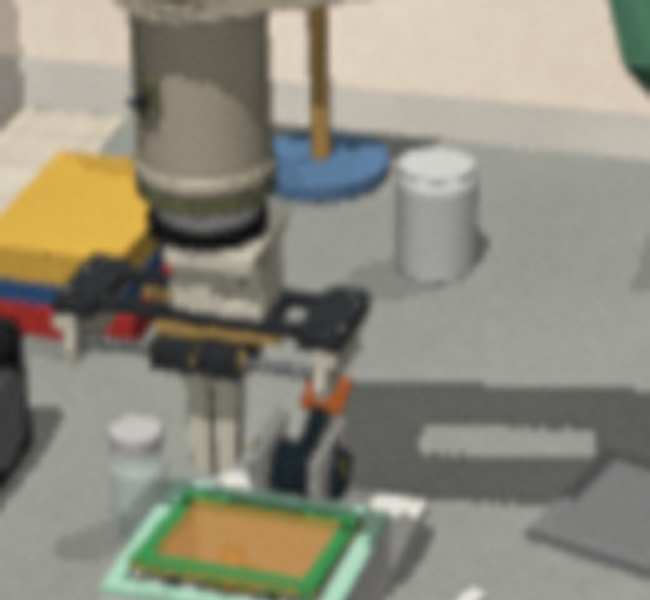

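View pics/top2.png

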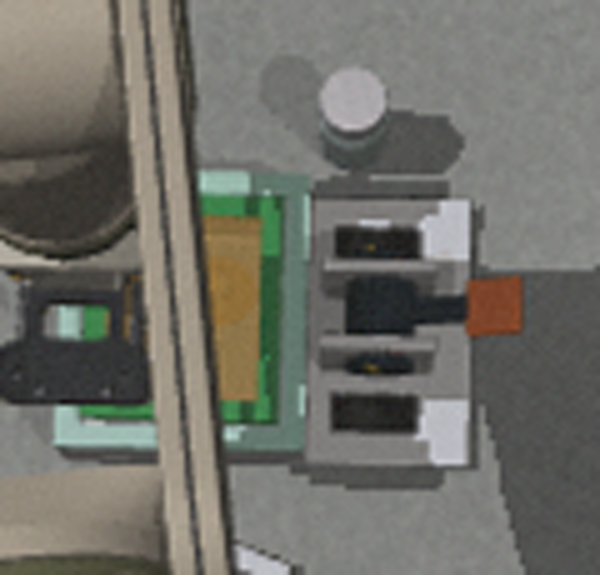

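Request:
{"api": "carry_out", "payload": {"motion": [-0.008,0.03,-0.004,-0.3,-0.4,-0.3,-1,-0.003,0.02,-0.002,0,0,0,-1,0,0.01,0,0,0,0,-1,0,0,0,0,0,0,-1,0,0,0,0,0,0,-1]}}

```text
t: 2.7
tool_pos: [0.5704, 0.127, 0.1099]
orientation: [-1.192, 1.221, -1.229]
force: [-0.2, -0.6, 0.4]
opening: 0.0005
```

```bash
python3 plan.py .095 .085; python3 - <<'E'
from h import *
s=robot.read_state(); tip=np.array(s["tool_pos"])+[0,0,-.019]; print(proj("side",tip))
for c in("side",):
    im=imaging.read_camera(c)
    x,y,w,h=(180,140,100,100)
    cv2.imwrite(f"pics/{c}3.png",cv2.resize(im[y:y+h,x:x+w],None,fx=6,fy=6,interpolation=cv2.INTER_CUBIC)[:600])
E
```

```text
t 2.7 tcp [0.5704 0.127  0.1099] tip [0.5706 0.1271 0.0909] F [-0.21 -0.63  0.38] open 0.0005 q [0.13 0.18 1.68 0.   1.28 0.15]
axes
 [[-0.023  0.007  1.   ]
 [-1.     0.001 -0.023]
 [-0.001 -1.     0.007]]
target [0.571  0.1208 0.104 ] dist 0.0086 turn deg [-0.42  0.5  -0.09]
[0.0063 0.0059 0.0007] [-0.42  0.5  -0.09]
[0. 0. 0.] [ 0.  0. -0.]
[0. 0. 0.] [0. 0. 0.]
[0. 0. 0.] [0. 0. 0.]
[0. 0. 0.] [0. 0. 0.]
[[224.27267236 200.03914601]]
```

View pics/side3.png

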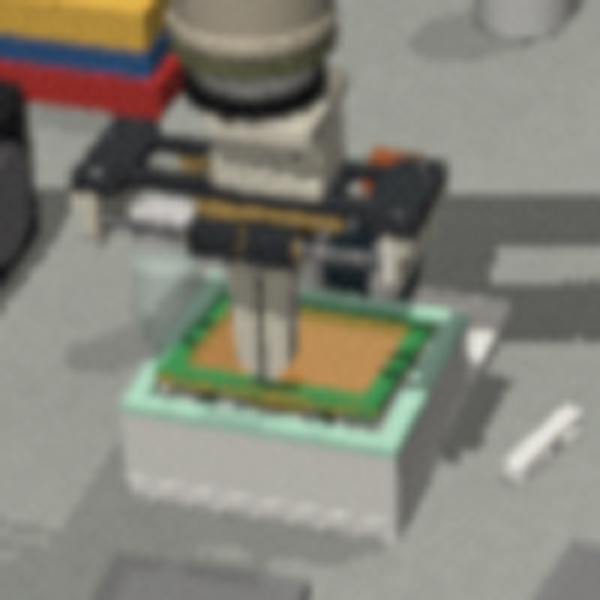

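Request:
{"api": "carry_out", "payload": {"motion": [0.006,0.006,0.001,-0.4,0.5,0,-1,0,0.004,0,0,0,0,-1,0,0.004,0,0,0,0,-1,0,0.003,0,0,0,0,-1,0,0.003,0,0,0,0,-1]}}

```text
t: 3.25
tool_pos: [0.5741, 0.1206, 0.093]
orientation: [-1.187, 1.231, -1.234]
force: [-3.3, 1.5, 5.5]
opening: 0.0004
```

```bash
python3 plan.py .095 .066 | head -3
```

```text
t 3.25 tcp [0.5741 0.1206 0.093 ] tip [0.5743 0.1207 0.074 ] F [-3.25  1.52  5.49] open 0.0004 q [0.12 0.2  1.68 0.   1.25 0.15]
axes
 [[-0.034  0.006  0.999]
```

Request:
{"api": "carry_out", "payload": {"motion": [0,0.003,-0.001,0,0,0,-1,0,0.003,-0.001,0,0,0,-1,0,0.003,0,0,0,0,-1,0,0.002,0,0,0,0,-1,0,0.002,0,0,0,0,-1]}}

```text
t: 3.75
tool_pos: [0.5745, 0.1212, 0.0852]
orientation: [-1.182, 1.229, -1.236]
force: [-12.9, -1.5, 24.9]
opening: 0.0005
```

```bash
python3 plan.py .095 .066 | head -3
```

```text
t 3.75 tcp [0.5745 0.1212 0.0852] tip [0.5747 0.1213 0.0662] F [-12.86  -1.52  24.86] open 0.0005 q [0.12 0.21 1.69 0.   1.23 0.15]
axes
 [[-0.034  0.01   0.999]
```

Bottomed out at a tip height of 66 mm with 25 N. I'll lift clear and check.

Request:
{"api": "carry_out", "payload": {"motion": [0,-0.01,0,0,0,0,-1,0,-0.03,0,0,0,0,-1,0,-0.03,0,0,0,0,-1,0.03,-0.02,0,0,0,0,-1,0.045,0,0,0,0,0,-1]}}

```text
t: 4.25
tool_pos: [0.5707, 0.0483, 0.1781]
orientation: [-1.185, 1.225, -1.231]
force: [1.9, -1.0, 1.4]
opening: 0.0003
```

```bash
python3 plan.py -.125 .13; python3 - <<'E'
from h import *
for c in("side",):
    im=imaging.read_camera(c)
    x,y,w,h=(180,140,100,100)
    cv2.imwrite(f"pics/{c}4.png",cv2.resize(im[y:y+h,x:x+w],None,fx=6,fy=6,interpolation=cv2.INTER_CUBIC)[:600])
E
```

```text
t 4.25 tcp [0.5707 0.0483 0.1781] tip [0.5709 0.0483 0.1591] F [ 1.87 -1.03  1.44] open 0.0003 q [-0.01  0.08  1.65  0.    1.4   0.02]
axes
 [[-0.028  0.01   1.   ]
 [-1.     0.005 -0.028]
 [-0.005 -1.     0.009]]
target [ 0.564  -0.0991  0.149 ] dist 0.1504 turn deg [-0.54  0.23 -0.29]
[ 0.0442  0.0085 -0.0008] [-0.54  0.23 -0.29]
[ 0.0441  0.0087 -0.0006] [-0.  0.  0.]
[ 0.0441  0.0087 -0.0006] [-0.  0.  0.]
[ 0.0151  0.003  -0.0002] [-0.  0.  0.]
[0. 0. 0.] [-0.  0.  0.]
```

View pics/side4.png

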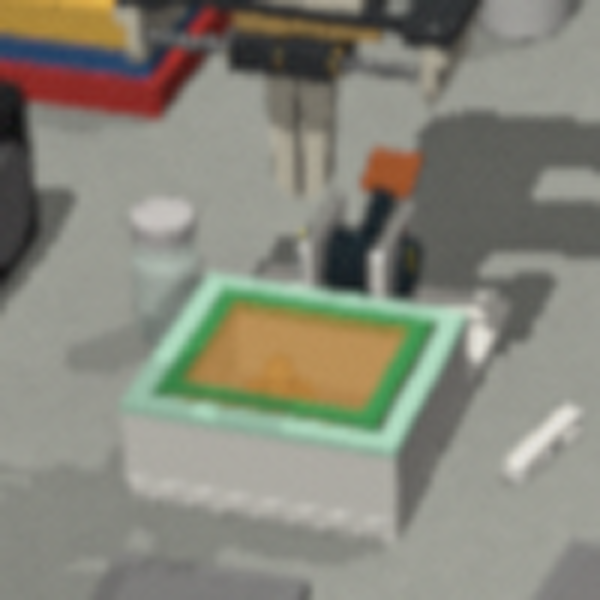

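The cover's near edge (crop ~(280,410)) now lies flush in the mint rim with no gap, so it is seated. On to the pad.

Request:
{"api": "carry_out", "payload": {"motion": [0.044,0.005,-0.001,-0.5,0.2,-0.3,-1,0.044,0.005,-0.001,0,0,0,-1,0.04,0.005,0,0,0,0,-1,0.008,0,0,0,0,0,-1,0,0,0,0,0,0,-1]}}

```text
t: 4.8
tool_pos: [0.5635, -0.1013, 0.1629]
orientation: [-1.193, 1.234, -1.242]
force: [-0.6, 1.0, 0.5]
opening: 0.0003
```

```bash
python3 plan.py -.125 .10; python3 - <<'E'
from h import *
for c in("side","top"):
    im=imaging.read_camera(c)
    x,y,w,h=(190,120,100,100) if c=="side" else (185,105,120,115)
    cv2.imwrite(f"pics/{c}5.png",cv2.resize(im[y:y+h,x:x+w],None,fx=5,fy=5,interpolation=cv2.INTER_CUBIC)[:600])
E
```

```text
t 4.8 tcp [ 0.5635 -0.1013  0.1629] tip [ 0.5636 -0.1014  0.1439] F [-0.56  0.98  0.47] open 0.0003 q [-0.26  0.1   1.66 -0.    1.38 -0.23]
axes
 [[-0.039  0.002  0.999]
 [-0.999 -0.005 -0.038]
 [ 0.005 -1.     0.002]]
target [ 0.564  -0.0991  0.119 ] dist 0.0439 turn deg [-0.12 -0.37  0.28]
[-0.0024  0.0438  0.0003] [-0.12 -0.37  0.28]
[0. 0. 0.] [ 0.  0. -0.]
[0. 0. 0.] [ 0.  0. -0.]
[0. 0. 0.] [ 0.  0. -0.]
[0. 0. 0.] [ 0.  0. -0.]
```

View pics/side5.png

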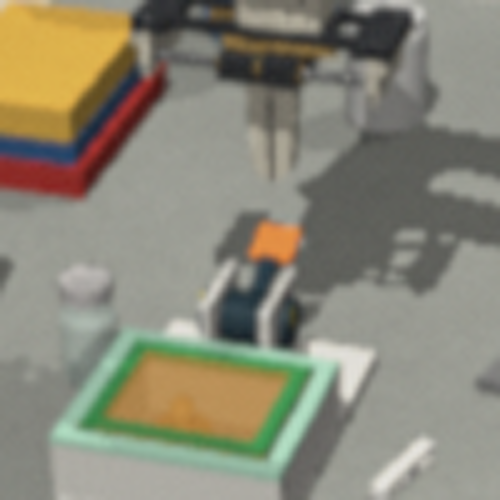

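View pics/top5.png

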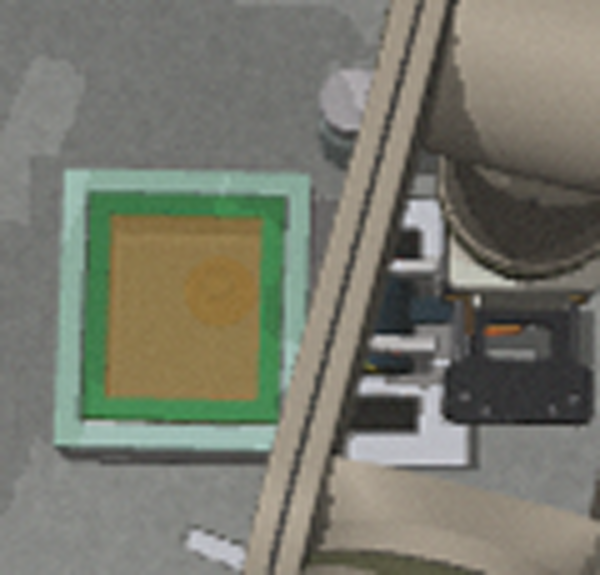

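Request:
{"api": "carry_out", "payload": {"motion": [-0.002,0.02,0,0,-0.3,0,-1,0,0.015,0,0,0,0,-1,0,0.005,0,0,0,0,-1,0,0.005,0,0,0,0,-1,0,0,0,0,0,0,-1]}}

```text
t: 5.4
tool_pos: [0.5652, -0.0923, 0.117]
orientation: [-1.197, 1.223, -1.232]
force: [-0.0, 0.7, -0.8]
opening: 0.0006
```

```bash
python3 plan.py -.125 .07 .005
```

```text
t 5.4 tcp [ 0.5652 -0.0923  0.117 ] tip [ 0.5652 -0.0923  0.098 ] F [-0.03  0.69 -0.83] open 0.0006 q [-0.25  0.14  1.7  -0.    1.29 -0.22]
axes
 [[-0.025  0.003  1.   ]
 [-1.    -0.004 -0.025]
 [ 0.004 -1.     0.003]]
target [ 0.564  -0.0991  0.089 ] dist 0.0289 turn deg [-0.2   0.39  0.21]
[ 0.0012  0.0049 -0.0002] [-0.2   0.39  0.21]
[ 0.0012  0.0049 -0.0002] [-0.  0.  0.]
[ 0.0012  0.0049 -0.0002] [-0.  0.  0.]
[ 0.0012  0.0049 -0.0002] [-0.  0.  0.]
[ 0.0012  0.0049 -0.0002] [-0.  0.  0.]
```

Request:
{"api": "carry_out", "payload": {"motion": [0.005,0,-0.001,0,0.3,0,-1,0.002,0.002,0,0,0,0,-1,0,0.005,0,0,0,0,-1,0,0.005,0,0,0,0,-1,0,0.005,0,0,0,0,-1]}}

```text
t: 5.9
tool_pos: [0.5666, -0.1013, 0.1033]
orientation: [-1.192, 1.222, -1.241]
force: [-1.6, -2.1, 4.2]
opening: 0.0006
```

```bash
python3 plan.py -.125 .055 .005
```

```text
t 5.9 tcp [ 0.5666 -0.1013  0.1033] tip [ 0.5668 -0.1015  0.0843] F [-1.56 -2.11  4.24] open 0.0006 q [-0.26  0.16  1.71 -0.    1.26 -0.23]
axes
 [[-0.031  0.01   0.999]
 [-0.999 -0.007 -0.031]
 [ 0.006 -1.     0.01 ]]
target [ 0.564  -0.0991  0.074 ] dist 0.0295 turn deg [-0.56  0.04  0.36]
[-0.0004  0.005  -0.0005] [-0.56  0.04  0.36]
[-0.0004  0.005  -0.0004] [-0. -0.  0.]
[-0.0004  0.005  -0.0004] [-0. -0.  0.]
[-0.0004  0.005  -0.0004] [-0. -0.  0.]
[-0.0004  0.005  -0.0004] [-0. -0.  0.]
```

Contact on the pad (4 N). Continuing down.

Request:
{"api": "carry_out", "payload": {"motion": [0,0.006,-0.001,-0.3,0,0.2,-1,0,0.006,-0.001,0,0,0,-1,0,0.006,0,0,0,0,-1,0,0.006,0,0,0,0,-1,0,0.006,0,0,0,0,-1]}}

```text
t: 6.4
tool_pos: [0.5661, -0.1029, 0.0728]
orientation: [-1.192, 1.225, -1.24]
force: [-1.5, 2.5, 8.0]
opening: 0.0004
```

```bash
python3 plan.py -.125 .045 .005
```

```text
t 6.4 tcp [ 0.5661 -0.1029  0.0728] tip [ 0.5663 -0.103   0.0538] F [-1.53  2.52  7.99] open 0.0004 q [-0.27  0.2   1.73 -0.    1.21 -0.23]
axes
 [[-0.032  0.008  0.999]
 [-0.999 -0.005 -0.032]
 [ 0.004 -1.     0.008]]
target [ 0.564  -0.0991  0.064 ] dist 0.0098 turn deg [-0.45 -0.    0.26]
[-0.0019  0.0045 -0.0012] [-0.45 -0.    0.26]
[-0.0018  0.0043 -0.0011] [ 0. -0. -0.]
[0. 0. 0.] [0. 0. 0.]
[0. 0. 0.] [ 0.  0. -0.]
[0. 0. 0.] [0. 0. 0.]
```

Request:
{"api": "carry_out", "payload": {"motion": [-0.002,0.004,-0.001,-0.3,0,0.2,-1,0,0.003,0,0,0,0,-1,0,0.002,0,0,0,0,-1,0,0.001,0,0,0,0,-1,0,0,0,0,0,0,-1]}}

```text
t: 6.9
tool_pos: [0.5661, -0.1002, 0.0617]
orientation: [-1.191, 1.23, -1.235]
force: [-1.5, -2.3, 7.1]
opening: 0.0006
```

```bash
python3 plan.py -.127 .042 .005 | grep -v '^\['; python3 - <<'E'
from h import *
for c in("side","top"):
    im=imaging.read_camera(c)
    x,y,w,h=(190,130,100,100) if c=="side" else (185,105,120,115)
    cv2.imwrite(f"pics/{c}6.png",cv2.resize(im[y:y+h,x:x+w],None,fx=6,fy=6,interpolation=cv2.INTER_CUBIC)[:600])
E
```

```text
t 6.9 tcp [ 0.5661 -0.1002  0.0617] tip [ 0.5662 -0.1002  0.0427] F [-1.46 -2.27  7.14] open 0.0006 q [-0.27  0.21  1.73  0.    1.19 -0.23]
axes
 [[-0.032  0.004  0.999]
 [-0.999  0.    -0.032]
 [-0.    -1.     0.004]]
target [ 0.5639 -0.1011  0.061 ] dist 0.0024 turn deg [-0.24 -0.01 -0.02]
```

View pics/side6.png

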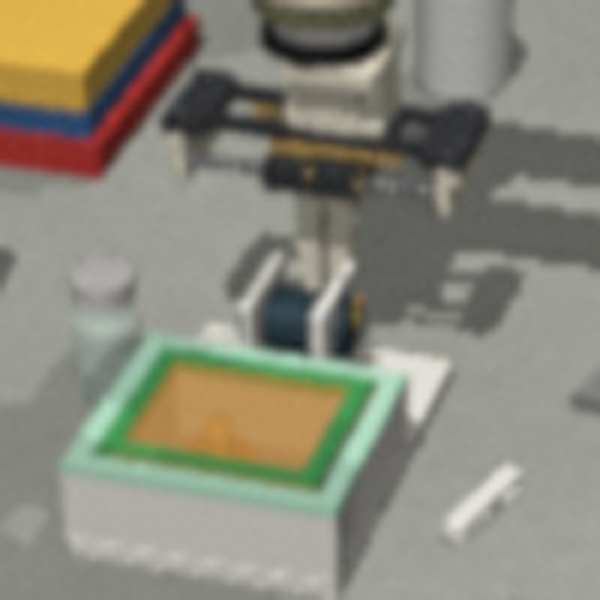

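Tip at 42.7 mm and 7 N works out to a dial angle of about 0.76 rad, between the third click and the stop. Holding half a second to check for drift.

Request:
{"api": "carry_out", "payload": {"motion": [0,0,0,0,0,0,-1,0,0,0,0,0,0,-1,0,0,0,0,0,0,-1,0,0,0,0,0,0,-1,0,0,0,0,0,0,-1]}}

```text
t: 7.5
tool_pos: [0.5661, -0.1004, 0.0622]
orientation: [-1.191, 1.229, -1.235]
force: [-0.6, -1.5, 7.4]
opening: 0.0004
```

```bash
python3 plan.py -.127 .042 .005 | grep -v '^\['; python3 - <<'E'
from h import *
# predicted pad pixels for angles vs image, both cameras
for c in("side","top"):
    im=imaging.read_camera(c)
    hsv=cv2.cvtColor(im,cv2.COLOR_BGR2HSV)
    x,y,w,h=(190,130,100,100) if c=="side" else (225,125,90,90)
    cv2.imwrite(f"pics/{c}7.png",cv2.resize(im[y:y+h,x:x+w],None,fx=6,fy=6,interpolation=cv2.INTER_CUBIC)[:600])
E
```

```text
t 7.5 tcp [ 0.5661 -0.1004  0.0622] tip [ 0.5662 -0.1004  0.0432] F [-0.58 -1.49  7.39] open 0.0004 q [-0.27  0.21  1.73  0.    1.2  -0.23]
axes
 [[-0.032  0.004  0.999]
 [-0.999 -0.    -0.032]
 [-0.    -1.     0.004]]
target [ 0.5639 -0.1011  0.061 ] dist 0.0026 turn deg [-0.25  0.   -0.  ]
```

View pics/top7.png

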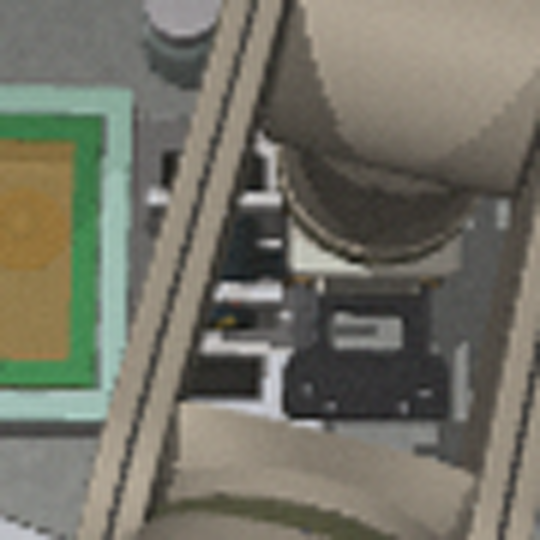

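Request:
{"api": "carry_out", "payload": {"motion": [0,0.001,0,0,0,0,-1,0,0.001,0,0,0,0,-1,0,0.001,0,0,0,0,-1,0,0,0,0,0,0,-1,0,0.0005,0,0,0,0,-1]}}

```text
t: 8.1
tool_pos: [0.5661, -0.0997, 0.0598]
orientation: [-1.19, 1.23, -1.234]
force: [-2.9, -1.0, 8.1]
opening: 0.0008
```

```bash
python3 plan.py -.127 .042 .005 | grep -v '^\['; python3 - <<'E'
from h import *
im=imaging.read_camera("side"); im=imaging.read_camera("side")
s=robot.read_state(); print(s["t"],np.round(s["tool_pos"],4),np.round(s["force"],1))
x,y,w,h=(200,145,80,90); cv2.imwrite("pics/side8.png",cv2.resize(im[y:y+h,x:x+w],None,fx=6,fy=6,interpolation=cv2.INTER_CUBIC))
E
```

```text
t 8.1 tcp [ 0.5661 -0.0997  0.0598] tip [ 0.5662 -0.0996  0.0408] F [-2.95 -0.96  8.14] open 0.0008 q [-0.26  0.22  1.73  0.    1.19 -0.23]
axes
 [[-0.032  0.005  0.999]
 [-1.     0.001 -0.032]
 [-0.001 -1.     0.005]]
target [ 0.5639 -0.1011  0.061 ] dist 0.0029 turn deg [-0.26  0.02 -0.07]
8.2 [ 0.5662 -0.0996  0.0597] [-2.1 -1.   8.7]
```

View pics/side8.png

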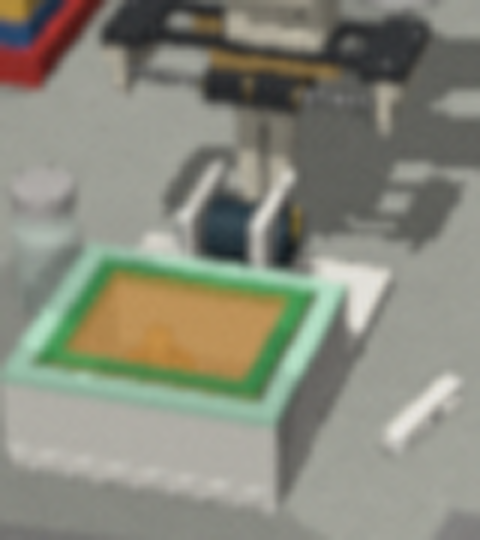

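Cover flush, tip steady at about 41 mm (dial about 0.79 rad), 8–9 N on the pad. Handing in.

```bash
python3 - <<'E'
from h import *
print(robot.close_job()); s=robot.read_state(); print(s["t"],np.round(s["tool_pos"],4),np.round(s["force"],1))
E
```

```text
the job is handed in; nothing more can be done
None
the job is handed in; nothing more can be done
```

I pressed the cover's raised end down with the closed fingers until it bottomed out, with the fingertips at 66 mm and 25 N. The side view then showed it flush in its rim. After that I pushed the orange pad down past the third click and handed in at about 8.2 s, still holding it.

- **Last checks:** the fingertips were steady at about 41 mm with 8–9 N on the pad. From the geometry that puts the dial at about 0.79 rad, between the third click and the stop. The cover was still level in the last picture, and the clip and jar looked undisturbed; I did not measure any of the other things.
- **Not directly confirmed:** the gripper and cheeks hid the pad at the end, so the dial angle comes from fingertip height and force, not from a picture.
- **Disagreement:** the two-camera heights came out 3–6 mm lower than the heights given in the task. I went by the contact forces and the arm's own measured position instead.

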